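Cycle the reader's shutter and hold a slide flush on its sloped platen

ROBOT

A 7-joint arm with a two-finger parallel gripper is mounted at the origin on a cart in front of the work surface, level with it; the furniture and walls round the work are solid. World frame = base frame: x ahead of the robot, y to its left, z up, the work surface at z = 0. Lengths are in mm, angles in degrees, forces in N, time in s.
With the tool pointing down it reaches from about 350 to 775 mm from the base axis. Payload 3.1 kg.
Tool frame: the origin (TCP) lies midway between the tips of the shut fingers; the grasp point (between the pads) lies bot.hold_point_z behind it (bot.hold_point_z is the distance from the TCP to the grasp point, in mm); z points along the fingers, y is the line along which they close (so a half turn about z gives the same grasp; the last joint's range is limited). The gripper opens to 85 mm and grips with 20 to 120 N. Pads are 22 mm wide; open, the fingers measure 114 mm over their backs; the gripper's body (76 mm by 85 mm) begins 54 mm behind the grasp point. The pads swing forward as they close: fully open they stand 13 mm farther back than shut.
Start: joints at [-2.389, 17.813, 0.802, 86.603, -0.252, 75.585, -1.558], TCP at [550.016, 0.032, 231.304] pointing down, gripper open.
Joint ranges: [-154.91, 154.91], [-16.99, 109.72], [-72.82, 74.43], [7.12, 147.25], [-82.49, 262.49], [11.32, 116.49], [-174.64, 174.64]. Speed limits (degrees/s): [159.86, 159.86, 180, 180, 180, 180, 180].

INTERFACE

Orientations are given as a 3x3 rotation matrix whose columns are the frame's x, y, z axes.
In Python, from plant import sensors, imaging, job, bot gives the robot as it stands.
- The arm moves only by the tool send_rows, never from a script. Its argument "steps" is one flat list of numbers, 6 for each row, row after row: the shift along the world's x, y, z in cm, then the turn, a rotation vector about the world's x, y, z in degrees. In form: [dx, dy, dz, ax, ay, az, dx, dy, dz, ax, ay, az, ...]. A call has exactly 8 rows; each row is the pose to reach, as a shift and turn from the pose commanded when the call began; what a row does not reach only later rows make up. A row lasts 1/10 s, in which the tool goes at most 50 mm and 8.59 degrees, less where a joint would pass 70% of its speed; a pose out of reach is approached as far as the arm can. A call with a gripper value outside its range is refused whole. "jaw" is the closure, from -1 (fully open) to 1 (shut), so that 0 is half open, set as the call begins (left out, the last holds). The fingers move at their own pace and stop on an object; the grip force is fixed at half the most. Time passes only in rows, so rows that repeat a pose let the fingers close, or fill a call up. It gives the time, the measured TCP pose, the force, the opening and the grip force at its end, in the units of the state.
- sensors.read_state(): the state, without advancing time (a new reading comes with each control period).
- imaging.get_image(name): name is "scene" or "side" or "wrist"; returns (picture, depth): 400x640x3 uint8, red, green, blue; 400x640 float32, mm along the optical axis (not along the pixel's ray), 0 where there is no reading.
- imaging.camera_model(name): a dict with "vfov" (degrees; the focal length in pixels is half the picture's height over the tangent of half this angle, whatever the lens; pixels are square), "cx", "cy" (the principal point, pixels), "cam_to_world" (4x4, takes a point from camera to world coordinates). Camera axes: x right, y down, z forward; pixel columns grow to the right and rows downward; lengths in mm; the calibration is good to about 2 mm. The wrist camera is an equidistant fisheye: a pixel r from the principal point sees the ray r / f radians off the axis. A picture is of the moment at which its call begins: read the wrist's pose just before it. camera_model takes no time and is no camera call; for the wrist camera it gives the pose at the moment of the call.
- job.hand_in(): hands the job in; it is judged then, once.
The state is a dict: "clock": time; "joint_positions": joint angles; "joint_vel": joint speeds; "tau": joint torques, N m; "eef_pos": TCP position; "tool_rot": TCP orientation; "force": force on the tool from outside, world axes, zero at the start; "torque": the same for the moment, N m; "finger_gap": finger opening in mm; "gripper_force": force on a finger pad.
Only numpy, scipy, OpenCV 4.12 (cv2) and the standard library are available. Lean on these libraries where they do the work, as an engineer would, in place of code of your own. Each camera call takes 0.05 s, during which the arm holds its last target. There are 200 camera calls.

TASK

Ready the slide reader: draw the shutter knob on its front straight out until it clicks at its end, then push it fully home again. Then pick up the slide carrier by its grip rib, tilt it to the slope of the reader's head and press its flat underside gently against the sprung platen, flush, centred and squared with it, so that the platen gives a few millimetres. Finish still holding it pressed there; do not let go, and leave the other things on the bench where they are.

Things in the scene. Friction and masses are not known exactly. Their poses are not given: they have to be found in the camera images.
- reader: the slide reader, fixed to the bench: white box 140 (x) x 150 (y) mm, top at z = 60 mm, with two 10 mm thick cheeks (outer faces at y = +-68 mm, up to z = 125 mm) that carry a tilting grey head between them. Origin under its centre at bench level; its -x side is the front with the knob, z up. It stands at varying places and yaws.
- tilt_head: the reader's grey head, a 94 x 104 x 20 mm block turned about a level axis along the reader's y at (10, 0, 105) mm in its frame; origin on that axis. Its z axis is the normal of its sloped top: it leans to the reader's front (-x), by 16 to 34 degrees from vertical, differently each time; the tilt is locked and does not yield. It carries the platen.
- platen_face (a point): centre of the sloped upper face of the platen, an aluminium plate 74 (x, up the slope) x 54 (y) mm that stands 13 mm proud of the head; z axis = outward normal, x axis = up the slope, away from the reader's front. Moves with the platen.
- platen (a joint): how far the platen is pressed into the head along its normal, m: 0 = free, 0.008 = at its stop. It starts to yield at 3 N, then 1 N more for every mm.
- shutter_knob (a joint): travel of the shutter knob, m: 0 = home (pushed in), 0.040 = fully out. It slides straight out along the reader's -x. A detent holds it at both ends (about 5 N to break away) and snaps it over past the middle.
- knob_grip (a point): point on the axis of the black shutter knob, mid grip, 40 mm above the bench, 37 mm before the reader's front face when home; moves with the knob, axes as the reader's. The grip is a 22 mm cylinder along x, from 11 mm behind this point to 7 mm before it (front = -x), then a 30 mm flange up to 15 mm before it. Behind: a 9 mm rod.
- slide_carrier: the slide carrier, about 0.09 kg: flat aluminium plate 70 (x) x 50 (y) x 5 mm with glass let in, and a black upright grip rib in its middle, 30 (x) x 12 (y) mm, from the plate up to 36 mm above the underside. Origin in the centre of the flat underside, z up through the rib. Lies flat on the bench, left or right of the reader.
- tally: hand tally counter, 51 x 69 x 27 mm, a bystander, loose; lies on the other side of the reader. Origin under its centre.
- dish: small round petri dish, 58 mm diameter, 14 mm high, a bystander, loose, left of the reader, farther back. Origin under its centre.
- forceps: fine forceps, 126 mm long, 5 mm high, a bystander, loose, right of the reader, farther back. Origin under its centre.

How it is judged (in metres and radians):
On the way, in this order (a step that is already met when the one before it is completed fails the run):
1. the shutter knob is drawn fully out (over 36 mm) (value of joint shutter_knob above 0.036 m), for 0.1 s.
2. the shutter knob is pushed fully home (under 3 mm), the slide carrier not yet at the platen (value of joint shutter_knob below 0.003 m and distance between slide_carrier and platen_face above 0.05 m), for 0.1 s.
3. the held slide carrier presses the platen in (contact force between the fingers and slide_carrier above 1 N and contact force between slide_carrier and tilt_head above 2.5 N and value of joint platen above 0.001 m), for 0.2 s.
At the end, for the whole second after the job is handed in: The knob is home (within 3 mm); the slide carrier, still gripped by the fingers, lies flush on the platen (within 3.4 degrees and 3 mm), squared to it within 8 degrees (either way round) and centred within 9 mm each way, and presses it in by over 1 mm with 2.5 to 20 N (all of step 3 and value of joint shutter_knob below 0.003 m and contact force between slide_carrier and tilt_head below 20 N and angle between the z axis of slide_carrier and the z axis of platen_face, either way round below 0.06 rad and angle between the x axis of slide_carrier and the x axis of platen_face, either way round below 0.14 rad and x of slide_carrier in the frame of platen_face between -0.009 and 0.009 m and y of slide_carrier in the frame of platen_face between -0.009 and 0.009 m and z of slide_carrier in the frame of platen_face between -0.003 and 0.003 m); the arm keeps its last pose, push and grip.
It fails at once if the slide is rammed against the reader (over 30 N) (contact force between slide_carrier and reader above 30 N).
It fails at once if a bystander is moved by over 25 mm (distance of any of tally, dish, forceps from where it was at the start of the episode above 0.025 m).
It also fails if it takes over 51 s, if anything falls off the work surface, if the arm or the gripper's body presses on something with over 40 N, if the wrist force passes 120 N, or if a joint passes its speed limit or range.

## Working session

There is one attempt and no reset: what is moved stays moved. The work goes in short steps, Python scripts to look and compute and a tool call to move; the robot and the scene stay as the last step left them, time stands still between calls to the robot, and variables do not carry over. Pictures are saved under pics/ and viewed, at most 10 in all, crops included, and the job is handed in when it is done.

Besides the shell and the picture viewer there is one more tool, called after "Request:" as a command line: name --argument value ..., lists and objects as JSON in quotes. send_rows: Moves the arm, as the interface text tells. Its arguments: {"type":"object","properties":{"steps":{"type":"array","items":{"type":"number"}},"jaw":{"type":"number"}},"required":["steps"]}

```bash
mkdir -p pics; ls; python3 - <<'E'
from plant import sensors, imaging, job, bot
import cv2,numpy as np
print(bot.hold_point_z, sensors.read_state())
for n in("scene","side"):
    p,d=imaging.get_image(n); m=imaging.camera_model(n); print(n,m)
    cv2.imwrite(f"pics/{n}0.png",p[...,::-1]); np.savez(f"{n}0.npz",p=p,d=d,**m)
E
```

```text
pics
18.700000000000003 {'clock': 0.0, 'joint_positions': array([-2.38899165, 17.85924308,  0.80257346, 86.69138236, -0.25440681,
       75.58527659, -1.56153053]), 'joint_vel': array([ 0.00962396, -0.15917558,  0.01737264, -0.14276645,  0.04521399,
        0.03789873, -0.08411508]), 'tau': array([-8.45983850e-04, -3.79911804e+01,  1.45537080e-01, -2.30588043e+01,
        1.22032766e-02,  1.37352623e-02,  4.05736500e-06]), 'eef_pos': array([5.49269089e+02, 1.54347737e-02, 2.30236602e+02]), 'tool_rot': array([[ 6.06881886e-06,  9.99997262e-01, -2.34009385e-03],
       [ 9.99999998e-01, -6.21304592e-06, -6.16257624e-05],
       [-6.16401328e-05, -2.34009347e-03, -9.99997260e-01]]), 'force': array([-0.68024806, -0.81042627,  0.40066347]), 'torque': array([ 0.03464092, -0.02074638,  0.0239188 ]), 'gripper_force': 0.0, 'finger_gap': 84.99746985669637}
scene {'vfov': 46.07930251674401, 'cx': 323.0018257172213, 'cy': 200.45500858467264, 'cam_to_world': array([[ 4.43402266e-01, -5.96012172e-01,  6.69450462e-01,
        -2.57025643e+02],
       [-8.96260980e-01, -3.03587889e-01,  3.23342928e-01,
        -3.86681335e+02],
       [ 1.05207317e-02, -7.43373314e-01, -6.68794012e-01,
         8.95407911e+02],
       [ 0.00000000e+00,  0.00000000e+00,  0.00000000e+00,
         1.00000000e+00]])}
side {'vfov': 52.29054229272066, 'cx': 322.1272097137945, 'cy': 201.31453805544433, 'cam_to_world': array([[ 9.43177521e-01, -1.95285098e-01,  2.68849202e-01,
         2.58832955e+02],
       [-3.32285403e-01, -5.58201565e-01,  7.60261418e-01,
        -8.36465678e+02],
       [ 1.60431999e-03, -8.06396145e-01, -5.91373556e-01,
         7.38390180e+02],
       [ 0.00000000e+00,  0.00000000e+00,  0.00000000e+00,
         1.00000000e+00]])}
```

View pics/scene0.png

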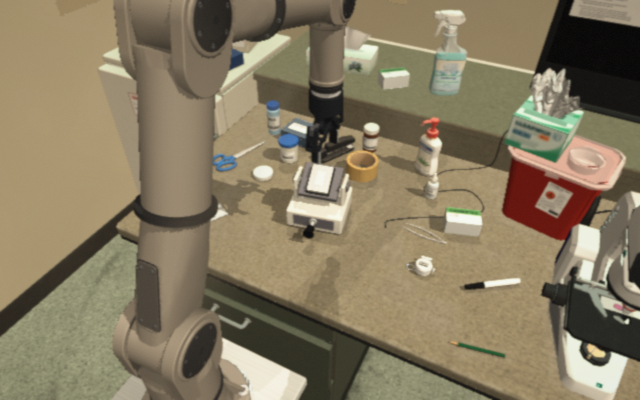

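View pics/side0.png

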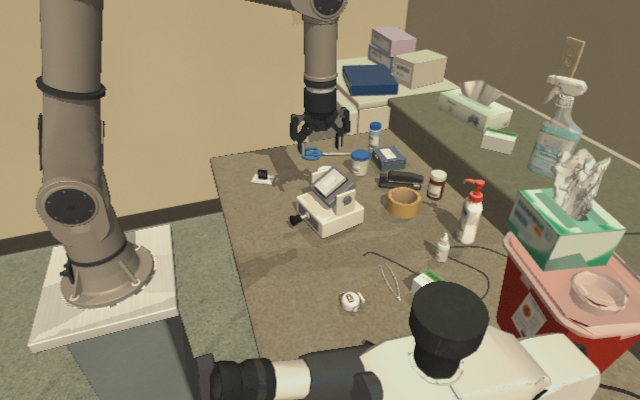

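Both views show the white reader (scene ~(320,205), side ~(330,205)), with its black knob at scene (308,232) and side (296,219). The carrier with the black rib is at side (262,177), left of the reader. The tally is on the right at side (352,300).

```bash
cat > h.py <<'E'
import numpy as np,cv2
from plant import sensors, imaging, job, bot
def cloud(d,m):
    f=200/np.tan(np.radians(m['vfov'])/2); v,u=np.mgrid[0:400,0:640]
    c=np.stack([(u-m['cx'])/f*d,(v-m['cy'])/f*d,d],-1)
    T=np.array(m['cam_to_world']); return c@T[:3,:3].T+T[:3,3]
def wcloud(d,m):
    f=200/np.tan(np.radians(m['vfov'])/2); v,u=np.mgrid[0:400,0:640]
    x=u-m['cx'];y=v-m['cy'];r=np.hypot(x,y)+1e-9;t=r/f
    c=np.stack([np.tan(t)*x/r*d,np.tan(t)*y/r*d,d],-1)
    T=np.array(m['cam_to_world']); return c@T[:3,:3].T+T[:3,3]
E
python3 - <<'E'
from h import *
m=imaging.camera_model("wrist"); p,d=imaging.get_image("wrist"); print(m)
cv2.imwrite("pics/w0.png",p[...,::-1]); np.savez("w0.npz",p=p,d=d,**m)
z=np.load("side0.npz"); C=cloud(z['d'],z)
for u,v in((262,174),(262,182),(296,219),(328,185),(345,198),(310,225),(230,200),(352,300)): print(u,v,C[v,u].round(1),z['p'][v,u])
cv2.imwrite("pics/s_crop.png",cv2.resize(z['p'][130:250,210:410,::-1],None,fx=4,fy=4,interpolation=2))
E
```

```text
{'vfov': 65.70646984690485, 'cx': 322.69307583383056, 'cy': 197.66137052232233, 'cam_to_world': array([[ 9.99998951e-01,  5.92777484e-04, -1.32132375e-03,
         5.49336601e+02],
       [ 2.17996242e-04, -9.63609148e-01, -2.67315101e-01,
         6.83802170e+01],
       [-1.43169803e-03,  2.67314533e-01, -9.63608266e-01,
         3.74478100e+02],
       [ 0.00000000e+00,  0.00000000e+00,  0.00000000e+00,
         1.00000000e+00]])}
262 174 [448.  285.8  25.9] [64 61 56]
262 182 [442.4 267.8   7.2] [212 202 179]
296 219 [478.9  -2.7  48.7] [38 37 34]
328 185 [578.9  21.1 122. ] [221 219 196]
345 198 [604.3 -39.3 113.7] [122 115 108]
310 225 [521.1   6.8   8.8] [113 105  88]
230 200 [329.4 214.5  -1.2] [149 134 103]
352 300 [ 521.9 -292.9   26.7] [176 169 154]
```

View pics/w0.png

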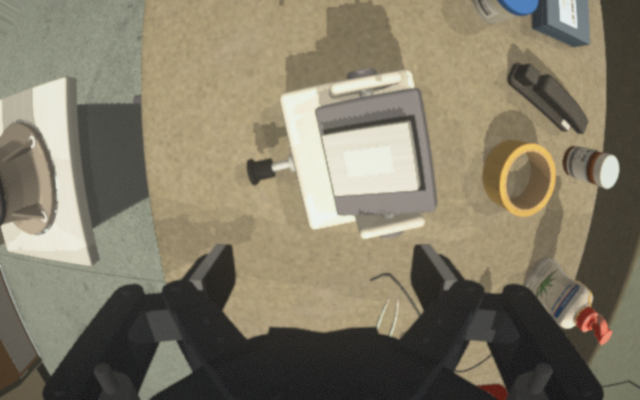

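View pics/s_crop.png

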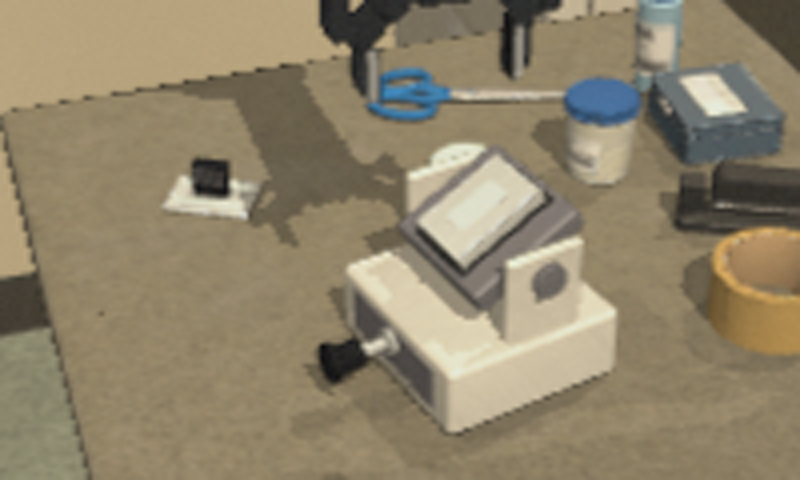

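The wrist view shows the reader well: knob at (260,172), platen from (330,130) to (418,195). The crop shows the carrier alone on the left with clear space around it.

```bash
cat > m.py <<'E'
from h import *
def rect(P):  # minAreaRect of xy points (mm)
    (c,s,a)=cv2.minAreaRect(P[:,:2].astype(np.float32)); return np.round(c,1),np.round(s,1),round(a,2)
def plane(P):
    for k in range(4):
        c=P.mean(0);n=np.linalg.svd(P-c,full_matrices=False)[2][2];n*=np.sign(n[2]);r=(P-c)@n
        P=P[abs(r)<max(1,2.5*r.std())] if k<3 else P
    return c,n,r.std(),len(P)
E
python3 - <<'E'
from m import *
z=np.load("w0.npz");C=wcloud(z['d'],z);p=z['p'].astype(int)
# platen
reg=np.zeros((400,640),bool);reg[135:188,338:408]=1
c,n,s,k=plane(C[reg]);print("platen plane",c,n,s,k,"tilt",np.degrees(np.arccos(n[2])),"lean dir",np.degrees(np.arctan2(-n[1],-n[0])))
# all points on platen plane
full=np.zeros((400,640),bool);full[100:215,310:430]=1
on=full&(abs((C-c)@n)<2.5)
on=cv2.morphologyEx(on.astype(np.uint8),cv2.MORPH_OPEN,np.ones((3,3)))
l,lab,st,_=cv2.connectedComponentsWithStats(on);i=1+st[1:,4].argmax();P=C[lab==i];print(st[i])
yh=np.array([-n[1],n[0],0]);yh/=np.linalg.norm(yh);yh*=-1 if yh[1]<0 else 1
xh=np.cross(yh,n)
q=np.stack([(P-c)@xh,(P-c)@yh],1);(cc,ss,a)=cv2.minAreaRect(q.astype(np.float32))
print("rect",cc,ss,a,"center",c+cc[0]*xh+cc[1]*yh,"xh",xh,"yh",yh,"yaw from normal",np.degrees(np.arctan2(-yh[0],yh[1])))
# reader body top z~60
for lo,hi in((54,66),):
    B=(C[...,2]>lo)&(C[...,2]<hi)&(p.min(-1)>150);B[:,:270]=0;B[:,445:]=0;B[240:]=0;B[:60]=0
    P=C[B];print("top z",np.median(P[:,2]),len(P),rect(P))
# front edge of top: for rows
fr=[]
for v in range(110,220,4):
    u=np.flatnonzero(B[v]); 
    if len(u): fr.append(C[v,u[0]][:2])
fr=np.array(fr);print(fr.round(1).tolist())
print("line",cv2.fitLine(fr.astype(np.float32),cv2.DIST_HUBER,0,.01,.01).ravel())
# knob dark
K=(p.max(-1)<75);K[:,:235]=0;K[:,300:]=0;K[:150]=0;K[200:]=0
K&=C[...,2]>25
P=C[K];print("knob",len(P),P.mean(0),P.max(0),P.min(0),rect(P))
R=(C[...,2]>38)&(C[...,2]<50);R[:,:273]=0;R[:,292:]=0;R[:150]=0;R[190:]=0;P=C[R];print("rod",len(P),np.median(P,0))
# carrier from side
z=np.load("side0.npz");C=cloud(z['d'],z);p=z['p'].astype(int)
w=np.zeros((400,640),bool);w[160:195,245:280]=1
D=w&(p.max(-1)<90)&(C[...,2]>8);P=C[D];print("rib",len(P),P.mean(0),P.min(0),P.max(0));T=P[P[:,2]>33];print("ribtop",len(T),T.mean(0),rect(T))
W=w&(p.min(-1)>160)&(C[...,2]<12);P=C[W];print("plate",len(P),P.mean(0),rect(P))
E
```

```text
platen plane [588.28712406  31.35815902 132.4649434 ] [-0.44593737 -0.09558543  0.88994567] 0.6482444620734472 3648 tilt 27.133579939548515 lean dir 12.098125272716532
[ 322  122   96   74 5594]
rect (-3.6240921020507812, 0.18468475341796875) (75.01327514648438, 54.66614532470703) 0.5353360772132874 center [585.09480395  30.86277389 130.81211616] xh [0.87018006 0.18652066 0.45606657] yh [-0.20958657  0.97779009 -0.        ] yaw from normal 12.098125272716532
top z 61.38123022318632 5032 (array([587.3,  30.5]), array([139.1, 149.3]), 12.09)
[[507.2, 72.9], [508.6, 68.7], [509.4, 64.5], [510.5, 60.4], [511.5, 56.3], [512.7, 52.2], [513.4, 48.0], [514.6, 44.0], [515.3, 39.7], [515.2, 35.5], [517.4, 31.5], [518.3, 27.3], [517.9, 22.6], [519.2, 18.8], [520.1, 14.6], [521.2, 10.7], [521.9, 5.8], [523.0, 1.7], [524.0, -2.6], [525.0, -6.7], [526.1, -10.8], [527.1, -15.1], [527.9, -20.1], [529.0, -24.1], [530.0, -28.6], [531.0, -33.3], [532.0, -37.5], [533.1, -41.4]]
line [ 2.1467526e-01 -9.7668546e-01  5.2091687e+02  1.2735701e+01]
knob 426 [481.00581578   9.99839514  53.56992268] [549.33660082  68.38021702 374.47810027] [467.9316998   -4.75447844  40.80948901] (array([512.2,  29.7]), array([103.6,  27.7]), 31.19)
rod 174 [504.6140205   13.85500239  45.16151557]
rib 74 [449.26099149 288.85998764  24.93819286] [436.7160879  278.10078098   8.74633418] [463.01891036 300.10443758  37.17661665]
ribtop 20 [451.87061521 290.58403147  34.92516042] (array([449.6, 290.4]), array([13.5, 28.9]), 56.45)
plate 98 [443.67086283 287.11329601   4.09201164] (array([448.6, 294.3]), array([57.8, 66.9]), 67.46)
```

Request:
send_rows --steps '[-1,0.1,0,0,0,-8.5,-2,0.3,0,0,0,-17,-3,0.5,0,0,0,-25.5,-4,0.7,0,0,0,-34,-5,0.8,-1,0,0,-42.5,-6.2,0.9,-2,0,0,-51,-6.2,0.9,-4,0,0,-59.5,-6.2,0.9,-6,0,0,-68]' --jaw -1

```text
clock: 0.95
eef_pos: [487.8, 9.1, 170.9]
tool_rot: [[0.929, 0.369, 0.001], [0.369, -0.929, 0.0], [0.001, 0.0, -1.0]]
force: [-0.2, -0.0, 0.8]
finger_gap: 85.1
gripper_force: 0.0
```

Request:
send_rows --steps '[0,0,-1,0,0,-8,0,0,-3,0,0,-10,0,0,-5,0,0,-10,0,0,-7,0,0,-10,0,0,-8,0,0,-10,0,0,-8,0,0,-10,0,0,-8,0,0,-10,0,0,-8,0,0,-10]'

```text
clock: 1.75
eef_pos: [489.0, 9.1, 92.4]
tool_rot: [[0.978, 0.208, 0.002], [0.208, -0.978, 0.0], [0.002, 0.0, -1.0]]
force: [-0.1, -0.8, 0.2]
finger_gap: 85.4
gripper_force: 0.0
```

```bash
python3 - <<'E'
from m import *
s=sensors.read_state();print(s['clock'],s['eef_pos'],s['tool_rot'],s['joint_positions'],s['force'])
m=imaging.camera_model("wrist");p,d=imaging.get_image("wrist");cv2.imwrite("pics/w1.png",p[...,::-1])
C=wcloud(d,m);p=p.astype(int)
K=(p.max(-1)<75)&(C[...,2]>45)&(C[...,2]<62)&(abs(C[...,0]-480)<40)&(abs(C[...,1]-8)<25)
P=C[K];print(len(P),P.mean(0),rect(P))
F=(C[...,2]>30)&(C[...,2]<70)&(abs(C[...,0]-480)<60)&(abs(C[...,1]-8)<25)
th=np.radians(12.1);R=np.array([[np.cos(th),np.sin(th)],[-np.sin(th),np.cos(th)]])
q=(C[F][:,:2]-[587.3,30.5])@R.T
for a in range(-140,-60,4):
    k=(q[:,0]>=a)&(q[:,0]<a+4)
    if k.sum(): print(a,k.sum(),np.percentile(q[k,1],[2,98]).round(1),C[F][k,2].max().round(1))
E
```

```text
1.75 [489.03935536   9.07082469  92.38359329] [[ 9.78123818e-01  2.08010772e-01  2.30537993e-03]
 [ 2.08011010e-01 -9.78126475e-01  1.38435507e-04]
 [ 2.28374922e-03  3.44137343e-04 -9.99997333e-01]] [-11.06763085  18.14424109   9.80646051 107.5806638   -3.74266758
  54.44861473 -77.56304585] [-0.09387994 -0.8442187   0.15791122]
1318 [480.94269136   8.21976703  51.28803525] (array([481.4,   8.4]), array([25.7, 26.2]), 12.61)
-124 85 [-12.1  14.6] 56.8
-120 286 [-13.3  14.9] 58.1
-116 296 [-12.1  12.9] 55.9
-112 181 [-9.9 10.8] 53.5
-108 178 [-9.8 10.7] 53.4
-104 194 [-9.7 11.3] 53.3
-100 246 [-9.7 10.8] 53.5
-96 203 [-8.9 10. ] 52.2
-92 74 [-3.1  4.7] 47.0
-88 79 [-3.1  4.6] 47.1
-84 79 [-3.1  4.6] 46.9
-80 56 [-3.1  4.6] 48.9
-76 178 [-8.8 10.2] 52.5
-72 213 [-32.5  16.1] 60.5
-68 525 [-33.4  15.7] 63.2
-64 620 [-34.2  15. ] 63.5
```

View pics/w1.png

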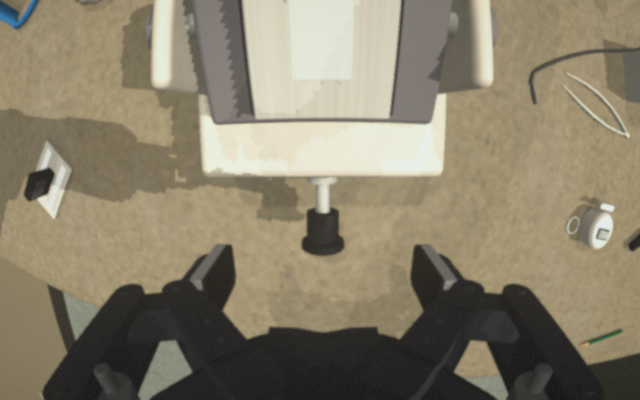

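The wrist view shows the knob at (322,232), on the gripper's centreline between the fingers. The carrier is visible at (47,180).

Request:
send_rows --steps '[-0.1,0,-2,0,0,0,-0.1,0,-4,0,0,0,-0.1,0,-6,0,0,0,-0.1,0,-7.2,0,0,0,-0.1,0,-7.2,0,0,0,-0.1,0,-7.2,0,0,0,-0.1,0,-7.2,0,0,0,-0.1,0,-7.2,0,0,0]'

```text
clock: 2.6
eef_pos: [488.0, 9.1, 20.3]
tool_rot: [[0.978, 0.208, 0.002], [0.208, -0.978, 0.0], [0.002, 0.0, -1.0]]
force: [0.3, -0.2, 0.5]
finger_gap: 85.3
gripper_force: 0.0
```

Request:
send_rows --steps '[0,0,0,0,0,0,0,0,0,0,0,0,0,0,0,0,0,0,0,0,0,0,0,0,0,0,0,0,0,0,0,0,0,0,0,0,0,0,0,0,0,0,0,0,0,0,0,0]' --jaw 1

```text
clock: 3.4
eef_pos: [487.0, 8.8, 19.5]
tool_rot: [[0.978, 0.208, 0.0], [0.208, -0.978, -0.0], [0.0, 0.0, -1.0]]
force: [-1.8, -0.2, 4.6]
finger_gap: 20.2
gripper_force: 58.7
```

Request:
send_rows --steps '[-0.6,-0.13,0,0,0,0,-1.2,-0.25,0,0,0,0,-1.8,-0.38,0,0,0,0,-2.4,-0.51,0,0,0,0,-3,-0.64,0,0,0,0,-3.5,-0.75,0,0,0,0,-3.9,-0.83,0,0,0,0,-4.1,-0.88,0,0,0,0]'

```text
clock: 4.2
eef_pos: [447.9, 0.3, 19.6]
tool_rot: [[0.978, 0.208, 0.005], [0.208, -0.978, 0.0], [0.005, 0.001, -1.0]]
force: [8.2, 0.3, -7.7]
finger_gap: 20.3
gripper_force: 59.0
```

Request:
send_rows --steps '[0,0,0,0,0,0,0,0,0,0,0,0,0,0,0,0,0,0,0,0,0,0,0,0,0,0,0,0,0,0,0,0,0,0,0,0,0,0,0,0,0,0,0,0,0,0,0,0]'

```text
clock: 5.0
eef_pos: [447.9, 0.4, 19.6]
tool_rot: [[0.978, 0.208, 0.004], [0.208, -0.978, -0.0], [0.004, 0.001, -1.0]]
force: [5.1, 0.8, -2.1]
finger_gap: 20.5
gripper_force: 59.4
```

```bash
cat > kn.py <<'E'
from m import *
m=imaging.camera_model("wrist");p,d=imaging.get_image("wrist")
C=wcloud(d,m)
F=(C[...,2]>30)&(C[...,2]<70)&(abs(C[...,0]-470)<70)&(abs(C[...,1]-4)<30)
th=np.radians(12.1);R=np.array([[np.cos(th),np.sin(th)],[-np.sin(th),np.cos(th)]])
q=(C[F][:,:2]-[587.3,30.5])@R.T
for a in range(-176,-70,4):
    k=(q[:,0]>=a)&(q[:,0]<a+4)&(abs(q[:,1])<20)
    if k.sum(): print(a,k.sum(),np.percentile(q[k,1],[2,98]).round(1),C[F][k,2].max().round(1))
E
python3 kn.py
```

```text
-164 136 [-10.7  12.5] 57.0
-160 456 [-9.8 10.6] 57.6
-156 571 [-10.3  11.4] 69.0
-152 527 [-11.7  12.4] 69.8
-148 528 [-11.5  12.5] 68.9
-144 563 [-11.4  12.5] 68.9
-140 861 [-18.4  13.2] 68.0
-136 1119 [-19.4  19.3] 69.2
-132 1408 [-19.1  19.2] 70.0
-128 187 [-3.4  5. ] 46.9
-124 190 [-3.4  4.9] 47.3
-120 199 [-3.8  4.9] 47.5
-116 204 [-3.8  4.8] 47.2
-112 218 [-3.8  4.8] 47.0
-108 209 [-3.7  4.7] 47.2
-104 221 [-3.7  4.7] 47.5
-100 226 [-3.7  5.1] 47.8
-96 234 [-3.6  5.1] 47.6
-92 234 [-3.6  5. ] 47.8
-88 237 [-3.6  5. ] 47.5
-84 243 [-3.6  5. ] 47.6
-80 268 [-3.6  9.6] 47.8
-76 670 [-8.5 15.8] 53.2
-72 1395 [-19.1  17.8] 61.6
```

Request:
send_rows --steps '[0.6,0.13,0,0,0,0,1.2,0.25,0,0,0,0,1.8,0.38,0,0,0,0,2.4,0.51,0,0,0,0,3,0.64,0,0,0,0,3.6,0.77,0,0,0,0,4.0,0.86,0,0,0,0,4.3,0.92,0,0,0,0]'

```text
clock: 5.85
eef_pos: [487.0, 8.9, 19.4]
tool_rot: [[0.978, 0.208, -0.005], [0.208, -0.978, -0.001], [-0.005, -0.0, -1.0]]
force: [-6.6, -2.8, 14.1]
finger_gap: 20.6
gripper_force: 60.9
```

Request:
send_rows --steps '[0,0,0,0,0,0,0,0,0,0,0,0,0,0,0,0,0,0,0,0,0,0,0,0,0,0,0,0,0,0,0,0,0,0,0,0,0,0,0,0,0,0,0,0,0,0,0,0]'

```text
clock: 6.65
eef_pos: [487.0, 8.8, 19.4]
tool_rot: [[0.978, 0.208, -0.004], [0.208, -0.978, -0.001], [-0.004, -0.0, -1.0]]
force: [-2.7, -2.6, 8.5]
finger_gap: 19.9
gripper_force: 60.4
```

```bash
python3 kn.py
```

```text
-124 133 [-10.9  12.5] 57.6
-120 432 [-10.1  11. ] 57.6
-116 578 [-10.3  11.3] 69.1
-112 528 [-11.6  12.5] 69.9
-108 516 [-11.4  12.5] 68.3
-104 555 [-11.3  12.6] 68.2
-100 801 [-18.1  12.4] 68.0
-96 1054 [-19.4  19.4] 67.4
-92 1572 [-19.   19.1] 70.0
-88 177 [-3.4  5. ] 47.4
-84 196 [-3.3  5. ] 47.2
-80 114 [-3.6  4.9] 50.0
-76 355 [-7.9  9.2] 52.8
-72 247 [-18.6  17.3] 59.3
```

Request:
send_rows --steps '[0,0,0,0,0,0,0,0,0,0,0,0,0,0,0,0,0,0,0,0,0,0,0,0,0,0,0,0,0,0,0,0,2,0,0,0,0,0,5,0,0,0,0,0,9,0,0,0]' --jaw -1

```text
clock: 7.5
eef_pos: [487.1, 9.4, 108.7]
tool_rot: [[0.978, 0.208, -0.005], [0.208, -0.978, -0.0], [-0.005, -0.001, -1.0]]
force: [0.3, 0.3, -0.1]
finger_gap: 85.4
gripper_force: 0.0
```

Request:
send_rows --steps '[-1,3,3,0,0,0,-2,7,6,0,0,0,-3,11,8,0,0,0,-4,15,8,0,0,0,-5,19,8,0,0,0,-6,23,8,0,0,0,-6,26,8,0,0,0,-6,26,8,0,0,0]'

```text
clock: 8.3
eef_pos: [426.8, 275.5, 189.2]
tool_rot: [[0.976, 0.217, -0.001], [0.217, -0.976, 0.004], [-0.0, -0.004, -1.0]]
force: [-0.4, -0.7, 0.1]
finger_gap: 85.5
gripper_force: 0.0
```

```bash
cat > car.py <<'E'
from m import *
import sys
s=sensors.read_state();print(s['clock'],s['eef_pos'],s['joint_positions'])
m=imaging.camera_model("wrist");p,d=imaging.get_image("wrist");cv2.imwrite(sys.argv[1],p[...,::-1])
C=wcloud(d,m);p=p.astype(int)
near=np.hypot(C[...,0]-448,C[...,1]-289)<60
D=near&(C[...,2]>31)&(C[...,2]<42);P=C[D];print("ribtop",len(P),P.mean(0),rect(P))
D=near&(C[...,2]>3)&(C[...,2]<10)&(p.min(-1)>120);P=C[D];print("plate",len(P),P.mean(0),rect(P))
D=near&(C[...,2]>3.2)&(C[...,2]<45);P=C[D];print("all",len(P),P.mean(0),rect(P))
D=near&(C[...,2]<3);print("bench",np.median(C[D][:,2]))
E
python3 car.py pics/w2.png
```

```text
8.3 [426.84218332 275.51704268 189.17698013] [ -34.41615275   14.52853641   -0.25019638   97.05260275   -0.14789606
   68.34653758 -112.06359618]
ribtop 396 [452.18163408 294.57500434  37.00097319] (array([451.7, 294.5]), array([14. , 30.5]), 60.59)
plate 2748 [452.75065393 294.07591898   6.44772488] (array([447.3, 289.9]), array([115.6, 114.7]), 16.55)
all 3113 [452.63268119 294.28836734  10.53060156] (array([447. , 290.1]), array([111.7, 115.3]), 9.39)
bench 1.5015819552364746
```

View pics/w2.png

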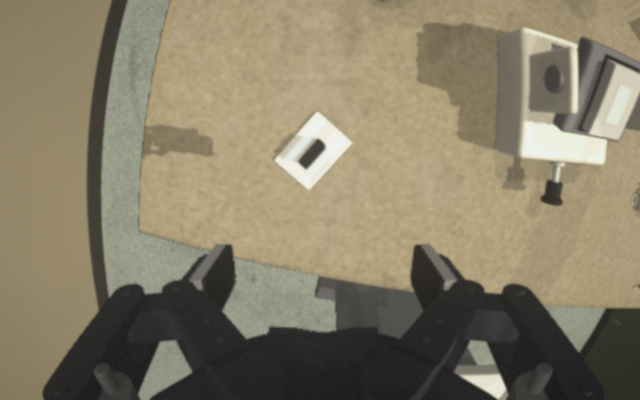

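The view shows the carrier at (313,150) with its rib running up-right; surroundings are clear. Refine its yaw and centre from the plate outline.

```bash
cat > car2.py <<'E'
from m import *
import sys
m=imaging.camera_model("wrist");p,d=imaging.get_image("wrist");C=wcloud(d,m);g=p.astype(int)
near=np.hypot(C[...,0]-452,C[...,1]-294)<55
W=(near&((g.min(-1)>165)|(C[...,2]>12))).astype(np.uint8)
W=cv2.morphologyEx(W,cv2.MORPH_CLOSE,np.ones((5,5)))
n,lab,st,_=cv2.connectedComponentsWithStats(W);i=1+st[1:,4].argmax()
ed=cv2.findContours((lab==i).astype(np.uint8),cv2.RETR_EXTERNAL,cv2.CHAIN_APPROX_NONE)[0][0][:,0]
T=np.array(m['cam_to_world']);f=200/np.tan(np.radians(m['vfov'])/2)
def ray(q,z):
    x=q[:,0]-m['cx'];y=q[:,1]-m['cy'];r=np.hypot(x,y);t=r/f
    D=np.stack([np.sin(t)*x/r,np.sin(t)*y/r,np.cos(t)],1)@T[:3,:3].T
    return T[:3,3]+D*((z-T[2,3])/D[:,2])[:,None]
print(st[i],"plate",rect(ray(ed.astype(float),5)))
K=near&(g.max(-1)<60);v,u=np.nonzero(K);P=ray(np.stack([u,v],1).astype(float),36);print("dark@36",len(u),rect(P))
E
python3 car2.py
```

```text
[   42   242   447   158 33281] plate (array([ 42.6, 495.4]), array([ 423.4, 1175.4]), 23.29)
dark@36 32235 (array([243.8,  66.6]), array([ 793.4, 1770.6]), 9.34)
```

```bash
sed -i 's/<55$/<55)\&(C[...,2]<60)/; s/^near=np/near=(np/' car2.py; python3 car2.py
```

```text
[ 268  112   77   78 3067] plate (array([451.7, 294. ]), array([50.7, 70.9]), 60.79)
dark@36 0 (array([0., 0.]), array([0., 0.]), 0.0)
```

Request:
send_rows --steps '[0.5,0.5,0,0,0,-8,1,1,-1,0,0,-16,1.5,1.5,-2,0,0,-24,2,2,-4,0,0,-32,2.3,2.5,-6,0,0,-38,2.3,2.5,-8,0,0,-41.2,2.3,2.5,-10,0,0,-41.2,2.3,2.5,-11,0,0,-41.2]'

```text
clock: 9.25
eef_pos: [451.7, 291.6, 77.5]
tool_rot: [[0.871, -0.49, -0.002], [-0.49, -0.871, -0.003], [-0.001, 0.004, -1.0]]
force: [1.0, 0.3, 0.5]
finger_gap: 85.1
gripper_force: 0.0
```

Request:
send_rows --steps '[0,0,0,0,0,0,0,0,0,0,0,0,0,0,0,0,0,0,0,0,0,0,0,0,0,0,0,0,0,0,0,0,0,0,0,0,0,0,0,0,0,0,0,0,0,0,0,0]'

```text
clock: 10.05
eef_pos: [452.0, 294.5, 79.3]
tool_rot: [[0.873, -0.488, -0.0], [-0.488, -0.873, 0.0], [-0.0, 0.0, -1.0]]
force: [-0.1, 0.5, 0.7]
finger_gap: 85.7
gripper_force: 0.0
```

```bash
python3 car2.py; python3 car.py pics/w3.png
```

```text
[ 289  160   70   91 6016] plate (array([451.3, 294.5]), array([50.1, 70.2]), 60.84)
dark@36 40 (array([455.3, 293. ]), array([ 7.5, 31.8]), 60.83)
10.1 [451.99032644 294.42910112  79.28019733] [ -39.446608     24.28454488    5.97307388  100.40534952   -2.97619056
   55.4676126  -151.50396344]
ribtop 852 [452.64361465 293.78593273  37.02047555] (array([451.6, 294.2]), array([11.9, 30. ]), 60.48)
plate 5155 [455.42222249 292.43375731   6.56808716] (array([454. , 285.3]), array([110.2,  96.8]), 59.56)
all 6115 [455.098628   292.61613565  11.1621678 ] (array([454.5, 287.2]), array([104.2,  98.3]), 45.74)
bench 1.5180830122878604
```

Request:
send_rows --steps '[0,0,-2,0,0,0,0,0,-4,0,0,0,0,0,-6,0,0,0,0,0,-7.1,0,0,0,0,0,-7.1,0,0,0,0,0,-7.1,0,0,0,0,0,-7.1,0,0,0,0,0,-7.1,0,0,0]'

```text
clock: 10.95
eef_pos: [452.8, 295.0, 9.4]
tool_rot: [[0.873, -0.488, 0.002], [-0.488, -0.873, 0.001], [0.001, -0.002, -1.0]]
force: [0.8, 0.4, -0.1]
finger_gap: 85.2
gripper_force: 0.0
```

Request:
send_rows --steps '[0,0,0,0,0,0,0,0,0,0,0,0,0,0,0,0,0,0,0,0,0,0,0,0,0,0,0,0,0,0,0,0,0,0,0,0,0,0,0,0,0,0,0,0,0,0,0,0]' --jaw 1

```text
clock: 11.75
eef_pos: [452.2, 294.5, 8.5]
tool_rot: [[0.873, -0.488, 0.0], [-0.488, -0.873, 0.0], [0.0, -0.0, -1.0]]
force: [0.9, 0.9, 1.5]
finger_gap: 11.0
gripper_force: 61.2
```

Request:
send_rows --steps '[0,0,1,0,0,0,0,0,3,0,0,0,0,0,6,0,0,0,0,0,10,0,0,0,0,0,14,0,0,0,0,0,18,0,0,0,0,0,20,0,0,0,0,0,20,0,0,0]'

```text
clock: 12.55
eef_pos: [454.0, 295.7, 212.7]
tool_rot: [[0.873, -0.488, 0.007], [-0.488, -0.873, 0.005], [0.004, -0.008, -1.0]]
force: [-0.0, -0.0, -1.7]
finger_gap: 10.8
gripper_force: 60.9
```

```bash
cat > tgt.py <<'E'
from h import *
from scipy.spatial.transform import Rotation as Ro
t=np.radians(27.13);a=np.radians(12.1)
n=np.array([-np.sin(t)*np.cos(a),-np.sin(t)*np.sin(a),np.cos(t)])
y=np.array([-np.sin(a),np.cos(a),0]);x=np.cross(y,n)
Pc=np.array([585.1,30.9,129.4]);RT=np.stack([x,-y,-n],1)
def tcp(off): return Pc+n*(8.5+off)
E
python3 - <<'E'
from tgt import *
s=sensors.read_state();print(s['eef_pos'],s['joint_positions'])
R0=np.array([[.873,-.488,0],[-.488,-.873,0],[0,0,-1.]])
print("rotvec",np.degrees(Ro.from_matrix(RT@R0.T).as_rotvec()),np.linalg.det(RT))
print("n",n,"dcm at 60",(tcp(60)-[452.2,294.5,208.5])/10)
E
```

```text
[454.01847895 295.67434347 212.6776959 ] [ -40.02083493   17.07051494    6.63124556   90.38834671   -2.05690531
   72.17339014 -152.26704773]
rotvec [ -4.12195581 -27.40908702  40.51672636] 1.0000000000000004
n [-0.44587987 -0.09558836  0.88997416] dcm at 60 [ 10.23572288 -27.01478028  -1.81367701]
```

Request:
send_rows --steps '[1,-2,0.5,0,0,5,2,-4.5,1,0,0,12,3,-7,2,-1,-5,18,4,-10,2,-1.6,-11,22,5,-13,2,-2.3,-15,26,6,-16,2,-2.9,-19,31,7,-19,2,-3.5,-23,36,8,-21,2,-4.1,-27.4,40.5]'

```text
clock: 13.35
eef_pos: [530.9, 81.8, 226.7]
tool_rot: [[0.87, 0.211, 0.446], [0.188, -0.978, 0.095], [0.456, 0.002, -0.89]]
force: [0.1, 0.8, -0.8]
finger_gap: 10.8
gripper_force: 60.8
```

Request:
send_rows --steps '[0.8,-2,0,0,0,0,1.5,-4,0,0,0,0,2.2,-5,0,0,0,0,2.2,-6,-0.8,0,0,0,2.2,-6,-2,0,0,0,2.2,-6,-3,0,0,0,2.2,-6,-3.8,0,0,0,2.2,-6,-3.8,0,0,0]'

```text
clock: 14.15
eef_pos: [552.2, 24.9, 187.8]
tool_rot: [[0.872, 0.21, 0.441], [0.187, -0.978, 0.096], [0.452, -0.001, -0.892]]
force: [0.1, -0.3, -1.1]
finger_gap: 10.8
gripper_force: 60.8
```

Request:
send_rows --steps '[0,0,0,0,0,0,0,0,0,0,0,0,0,0,0,0,0,0,0,0,0,0,0,0,0,0,0,0,0,0,0,0,0,0,0,0,0,0,0,0,0,0,0,0,0,0,0,0]'

```text
clock: 14.95
eef_pos: [554.0, 24.4, 190.3]
tool_rot: [[0.87, 0.21, 0.446], [0.186, -0.978, 0.096], [0.456, -0.0, -0.89]]
force: [0.6, -0.0, -0.3]
finger_gap: 11.3
gripper_force: 60.8
```

```bash
python3 - <<'E'
from m import *
from tgt import *
s=sensors.read_state();R=np.array(s['tool_rot']);e=s['eef_pos'];print(s['clock'],e,s['joint_positions'],s['force'],s['finger_gap'])
print("rot err deg",np.degrees(Ro.from_matrix(RT@R.T).as_rotvec()),"to contact cm",(tcp(0)-e)/10, "in platen axes mm",np.stack([x,y,n])@(e-tcp(0)))
m=imaging.camera_model("side");p,d=imaging.get_image("side")
cv2.imwrite("pics/s1.png",cv2.resize(p[110:250,250:430,::-1],None,fx=4,fy=4,interpolation=2))
E
```

```text
14.95 [553.99690609  24.43986799 190.31257711] [-18.10007566   3.03591649  17.90760292 116.82945982 -11.15960586
  34.13154556 -70.54678579] [ 0.56227493 -0.04580042 -0.3459186 ] 11.251294400822383
rot err deg [-0.01429159 -0.01678666  0.00209243] to contact cm [ 2.7313115   0.56476309 -5.33477968] in platen axes mm [-0.49433665  0.20317707 60.1963766 ]
```

View pics/s1.png

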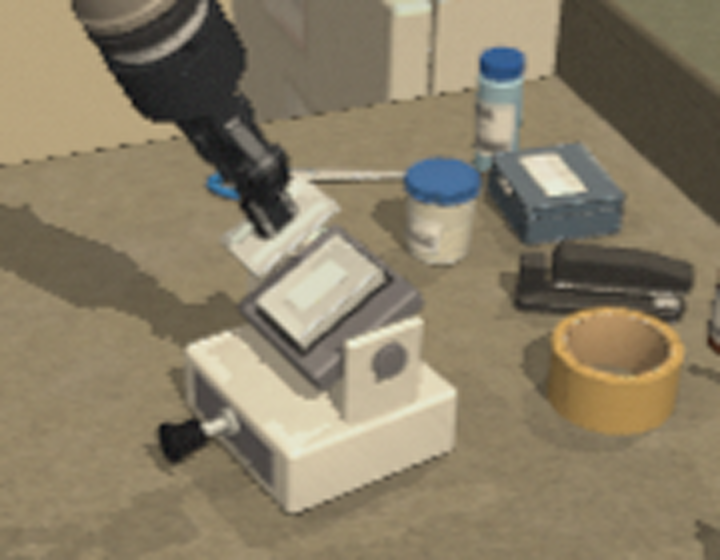

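The crop shows the carrier (280,225) held parallel above the platen (325,290), with the knob still home. Approaching along the normal.

Request:
send_rows --steps '[0.45,0.1,-0.9,0,0,0,0.9,0.2,-1.8,0,0,0,1.35,0.3,-2.7,0,0,0,1.8,0.4,-3.6,0,0,0,2.1,0.46,-4.2,0,0,0,2.32,0.5,-4.63,0,0,0,2.32,0.5,-4.63,0,0,0,2.32,0.5,-4.63,0,0,0]'

```text
clock: 15.8
eef_pos: [577.4, 29.4, 144.1]
tool_rot: [[0.87, 0.209, 0.446], [0.186, -0.978, 0.096], [0.456, -0.0, -0.89]]
force: [1.2, 0.4, -0.3]
finger_gap: 11.0
gripper_force: 60.8
```

Request:
send_rows --steps '[0.09,0.02,-0.18,0,0,0,0.18,0.04,-0.36,0,0,0,0.27,0.06,-0.53,0,0,0,0.36,0.08,-0.71,0,0,0,0.36,0.08,-0.71,0,0,0,0.36,0.08,-0.71,0,0,0,0.36,0.08,-0.71,0,0,0,0.36,0.08,-0.71,0,0,0]'

```text
clock: 16.6
eef_pos: [580.9, 30.2, 137.0]
tool_rot: [[0.87, 0.21, 0.446], [0.186, -0.978, 0.096], [0.456, -0.0, -0.89]]
force: [-0.5, -0.0, 0.0]
finger_gap: 11.1
gripper_force: 60.8
```

Nominal contact is reached with no force yet, so I step 2 mm at a time.

Request:
send_rows --steps '[0.04,0.01,-0.09,0,0,0,0.09,0.02,-0.18,0,0,0,0.09,0.02,-0.18,0,0,0,0.09,0.02,-0.18,0,0,0,0.09,0.02,-0.18,0,0,0,0.09,0.02,-0.18,0,0,0,0.09,0.02,-0.18,0,0,0,0.09,0.02,-0.18,0,0,0]'

```text
clock: 17.4
eef_pos: [581.8, 30.4, 135.2]
tool_rot: [[0.87, 0.21, 0.446], [0.186, -0.978, 0.096], [0.456, -0.0, -0.89]]
force: [-2.0, -0.2, 1.7]
finger_gap: 11.2
gripper_force: 61.2
```

Request:
send_rows --steps '[0.04,0.01,-0.09,0,0,0,0.09,0.02,-0.18,0,0,0,0.09,0.02,-0.18,0,0,0,0.09,0.02,-0.18,0,0,0,0.09,0.02,-0.18,0,0,0,0.09,0.02,-0.18,0,0,0,0.09,0.02,-0.18,0,0,0,0.09,0.02,-0.18,0,0,0]'

```text
clock: 18.2
eef_pos: [582.8, 30.6, 133.5]
tool_rot: [[0.87, 0.209, 0.446], [0.186, -0.978, 0.096], [0.456, -0.0, -0.89]]
force: [-2.1, -1.4, 3.5]
finger_gap: 10.8
gripper_force: 61.5
```

Request:
send_rows --steps '[0.05,0.01,-0.1,0,0,0,0.11,0.02,-0.22,0,0,0,0.11,0.02,-0.22,0,0,0,0.11,0.02,-0.22,0,0,0,0.11,0.02,-0.22,0,0,0,0.11,0.02,-0.22,0,0,0,0.11,0.02,-0.22,0,0,0,0.11,0.02,-0.22,0,0,0]'

```text
clock: 19.0
eef_pos: [583.8, 30.8, 131.4]
tool_rot: [[0.87, 0.21, 0.446], [0.186, -0.978, 0.096], [0.456, -0.0, -0.89]]
force: [-4.1, -0.3, 6.0]
finger_gap: 10.9
gripper_force: 61.9
```

```bash
python3 - <<'E'
from m import *
from tgt import *
F=[];Q=[]
m=imaging.camera_model("side")
for i in range(6):
    p,d=imaging.get_image("side");s=sensors.read_state();F.append(n@s['force']);Q.append(s['torque'])
e=s['eef_pos'];print(s['clock'],"Fn",np.round(F,1),np.mean(Q,0),"in platen axes",np.stack([x,y,n])@(e-tcp(0)),"roterr",np.degrees(Ro.from_matrix(RT@np.array(s['tool_rot']).T).as_rotvec()))
cv2.imwrite("pics/s2.png",cv2.resize(p[120:240,270:410,::-1],None,fx=5,fy=5,interpolation=2))
E
```

```text
19.3 Fn [6.9 7.2 7.2 7.7 7.  7.5] [-0.12445528  0.67002414  0.02086306] in platen axes [-0.19492489  0.18794855 -6.16396769] roterr [-0.02376554  0.00830121  0.00679329]
```

View pics/s2.png

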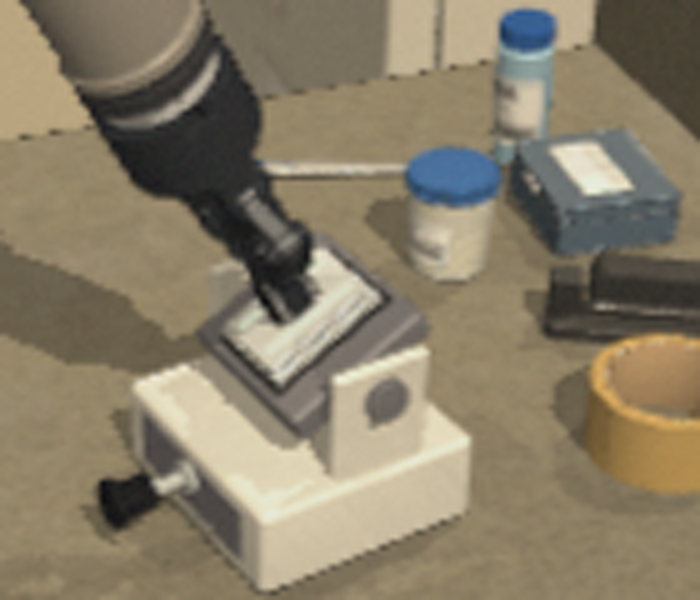

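The carrier lies centred on the platen with about 7 N on it, and the knob is home. One depth check for flushness before handing in.

```bash
python3 - <<'E'
from m import *
from tgt import *
for nm,fn in(("wrist",wcloud),("side",cloud)):
    m=imaging.camera_model(nm);p,d=imaging.get_image(nm);C=fn(d,m)
    q=(C-Pc)@np.stack([x,y,n]).T
    K=(d>0)&(abs(q[...,0])<38)&(abs(q[...,1])<28)&(abs(q[...,2])<7)&(p.min(-1)>120)
    if K.sum()<30: print(nm,K.sum());continue
    c,nn,s,k=plane(q[K]);r=rect(q[K]);print(nm,k,c.round(1),"normal tilt deg x,y",np.degrees(nn[:2]).round(2),s.round(2),r)
E
```

```text
wrist 5720 [21.2  0.8  0.3] normal tilt deg x,y [ 0.79 -0.17] 0.81 (array([11.4, -0. ]), array([54.4, 52.8]), 89.67)
side 264 [-2.8 -8.1 -2.3] normal tilt deg x,y [-0.3  -2.27] 1.64 (array([-1.1, -1.2]), array([70.8, 52.6]), 0.66)
```

```bash
python3 -c "
from plant import job
print(job.hand_in())"
```

```text
the job is handed in; nothing more can be done
None
```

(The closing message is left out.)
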